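# Show the hidden tag to the camera in the inspection mirror

## Robot

A 6-joint arm with a two-finger parallel gripper is mounted at the origin on the work surface; the furniture and walls round the work are solid. World frame = base frame: x ahead of the robot, y to its left, z up, the work surface at z = 0. Lengths are in m, angles in rad, forces in N, time in s.
With the tool pointing down it reaches from about 0.375 to 0.9 m from the base axis. Payload 3.1 kg.
Tool frame: the origin (TCP) lies at the very end of the fingers, on their centre line; the grasp point (between the pads) lies 19 mm behind it (pinch_z is the distance from the TCP to the grasp point, in m); x points along the fingers, y is the direction in which the jaws open and shut, and the axes are right-handed (so a half turn about x gives the same grasp; the last joint's range is limited). The gripper opens to 87 mm and grips with 3 to 60 N. Pads are 19 mm wide; open, the fingers measure 117 mm over their backs; the gripper's body (75 mm by 190 mm) begins 51 mm behind the grasp point.
Start: joints at [0.946, 0.527, 1.433, -0, 1.181, -0.178], TCP at [0.27, 0.564, 0.223] pointing down, gripper open.
Joint ranges: [-3.08, 3.08], [-0.75, 2.2], [0.22, 2.44], [-1.43, 4.57], [0, 2.65], [-2.85, 2.85]. Speed limits (rad/s): [2.79, 2.79, 3.14, 3.14, 3.14, 3.14].

## Interface

Orientations are given as a unit quaternion [x, y, z, w].
In Python, from workcell import get_obs, snapshot, camera_info, hand_in, pinch_z gives the robot as it stands. The module is installed in compiled form; this text tells all that it offers.
- The arm moves only by the tool arm_command, never from a script. Its arguments are lists of equal length, an entry for each row: "gripper": the opening, from 0 (shut) to 1 (fully open); "offset": the shift along the tool's x, y, z in m, a list of three; "turn": the turn, a rotation vector about the tool's x, y, z in degrees, a list of three. In form: {"gripper": [gripper, ...], "offset": [[tx, ty, tz], ...], "turn": [[wx, wy, wz], ...]}. A call has exactly 8 rows; each row shifts and turns the pose as measured when the row begins, along the tool's axes as they then stand; what a row does not reach is not made up. A row lasts 1/8 s, in which the tool goes at most 62.5 mm and 10.7 degrees, less where a joint would pass 70% of its speed; a pose out of reach is approached as far as the arm can. A call is refused whole if a number of a shift passes 0.0625 or a number of a turn 10.7, either way. A call with a gripper value outside its range is refused whole. The fingers move at their own pace and stop on an object; "squeeze" is the grip in N (left out, the last holds). Time passes only in rows, so rows that do not move let the fingers close, or fill a call up. It gives the time, the measured TCP pose, the force and the opening at its end, in the units of the state.
- get_obs(): the state, without advancing time (a new reading comes with each control period).
- snapshot(name): name is "side" or "top"; returns the picture (420x560x3 uint8, red, green, blue); there is no depth.
- camera_info(name): a dict with "intrinsics" (3x3 intrinsics, pixels), "dist" ([k1, k2, p1, p2, k3] as OpenCV has them; the pictures are not rectified), "world_to_cam" (4x4, takes a point from world to camera coordinates). Camera axes: x right, y down, z forward; pixel columns grow to the right and rows downward; lengths in m; the calibration is good to about 2 mm. A picture is of the moment at which its call begins. camera_info takes no time and is no camera call.
- hand_in(): hands the job in, once; it reports no verdict.
The state is a dict: "time_s": time; "joints": joint angles; "joint_vel": joint speeds; "tau": joint torques, N m; "tcp_pos": TCP position; "eef_rot": TCP orientation; "contact_force": force on the tool from outside, world axes, zero at the start; "wrist_torque": the same for the moment, N m; "opening": opening from 0.0 (shut) to 1.0 (fully open).
Only numpy, scipy, OpenCV 4.12 (cv2) and the standard library are available. Lean on these libraries where they do the work, as an engineer would, in place of code of your own. Each camera call takes 0.05 s, during which the arm holds its last target.

## Task

The small camera on the inspection stand is to see the round tag on the far side of the steel box by way of the stand's swivel mirror. First move the cake portion that blocks the view and stand it upright in the middle of the plate; then turn the mirror by its thumb tab until the camera sees the tag in the middle of the mirror, and finish still gripping the tab so that its spring cannot swing the mirror back. Leave the measuring cup and the tub where they are.

Things in the scene. Friction and masses are not known exactly. Their poses are not given: they have to be found in the camera images.
- cake_mid (a point): the one cake portion that stands by itself on the worktop between mirror and box, a rough upright block about 57 x 52 mm and 83 mm tall, narrowing a little to the top; this point is its centre, 41 mm above its underside, z up, x along the 57 mm side
- plate_in (a point): white round plate, 164 mm across and 16 mm high, fixed; this point is the centre of its flat inner floor
- swivel (a point): on the upright axis of the swivel mirror, at the height of the middle of the thumb tab (134 mm above the worktop). The mirror is a round upright disc 76 mm across, with its centre on the same axis 65 mm above the worktop; above it, on the axis, stands the thumb tab, a flat plate 10 mm thick, 36 mm wide (parallel to the mirror's face) and 42 mm tall, from 110 to 152 mm above the worktop. The disc's rim ends at 103 mm. Mirror and camera stand on one fixed flat aluminium foot
- lens (a point): middle of the lens of the small black camera on the same foot, 210 mm from the mirror's axis and at the height of the mirror's centre; it looks straight at the mirror
- tag_face (a point): centre of the face of the round tag, a metal disc 38 mm across with a raised ring, that hangs 65 mm above the worktop on the side of the steel box turned away from the robot; its flat 22 mm wide steel strap comes over the edge of the box's lid, ends straight above the disc (the disc's face is 4 mm further out than the strap), and can be seen from above; box and tag are fixed
- mirror (a joint): turn of the mirror about its upright axis, clockwise seen from above, 0 at the stop where a weak spring (about 0.03 to 0.1 N m) holds it, up to 1.7 rad. At 0 the mirror's face looks 0.45 rad counter-clockwise (from above) of the direction from its axis to the lens; at 0.45 it looks straight at the lens; beyond that it looks from the lens towards the tag's side by (value - 0.45). The tab turns with it
- view (a point): the camera's line of sight after the mirror: origin at the mirror's centre, its x axis (level) points along the line of sight as the mirror now reflects it (it turns twice as far as the mirror); nothing can be touched here
- cup: steel measuring cup, bystander, 74 x 103 mm, 74 mm tall; origin under its middle
- tub: round white lidded tub, bystander, 119 mm across, 51 mm tall; origin under its middle

How it is judged:
On the way, in this order (a step that is already met when the one before it is completed fails the run):
1. the cake portion stands upright on the plate, let go (horizontal distance between cake_mid and plate_in below 0.04 m and z of cake_mid in the frame of plate_in below 0.055 m and angle between cake_mid's own z axis and vertical below 0.3 rad and linear speed of cake below 0.03 m/s and contact force between the fingers and cake below 0.05 N), for 0.2 s.
2. the mirror shows the tag to the camera and the gripper holds it there (y of tag_face in the frame of view between -0.03 and 0.03 m and x of tag_face in the frame of view above 0.05 m and contact force between the fingers and mirror above 0.5 N), for 0.5 s.
At the end, for the whole second after the job is handed in: The cake portion stands upright on the plate within 40 mm of its middle; the camera's line of sight, reflected by the mirror, passes within 30 mm of the tag's centre; the fingers still grip the mirror's tab (more than 0.5 N) and the mirror is at rest (all of step 2 and horizontal distance between cake_mid and plate_in below 0.04 m and z of cake_mid in the frame of plate_in below 0.055 m and angle between cake_mid's own z axis and vertical below 0.3 rad and velocity of joint mirror between -0.05 and 0.05 rad/s); the arm keeps its last pose, push and grip.
It fails at once if the measuring cup or the tub is pushed away (distance of any of cup, tub from where it was at the start of the episode above 0.03 m).
It also fails if it takes over 56 s, if anything falls off the work surface, if the arm or the gripper's body presses on something with over 40 N, if the wrist force passes 120 N, or if a joint passes its speed limit or range.

## Working session

There is one attempt and no reset: what is moved stays moved. The work goes in short steps, Python scripts to look and compute and a tool call to move; the robot and the scene stay as the last step left them, time stands still between calls to the robot, and variables do not carry over. Pictures are saved under pics/ and viewed, and the job is handed in when it is done.

Besides the shell and the picture viewer there is one more tool, called after "Emit:" in YAML: its name, and indented under it one key for each argument. arm_command: Moves the arm, as the interface text tells. Its arguments: {"type":"object","properties":{"gripper":{"type":"array"},"offset":{"type":"array"},"turn":{"type":"array"},"squeeze":{"type":"number"}},"required":["gripper","offset","turn"]}

```bash
mkdir -p pics
python3 - <<'E'
from workcell import *
import cv2
for n in("side","top"):
    cv2.imwrite(f"pics/{n}0.png",snapshot(n)[:,:,::-1]); 
    i=camera_info(n); print(n,i)
print(get_obs(),pinch_z)
E
```

```text
side {'intrinsics': array([[472.69570105,   0.        , 286.93913275],
       [  0.        , 472.69570105, 208.74063845],
       [  0.        ,   0.        ,   1.        ]]), 'dist': array([-0.1364789,  0.       ,  0.       ,  0.       ,  0.       ]), 'world_to_cam': array([[ 0.97981304, -0.19925074, -0.01629585, -0.46355171],
       [-0.10803765, -0.45915846, -0.88176038,  0.09741242],
       [ 0.16820903,  0.86572088, -0.47141603,  1.16444941],
       [ 0.        ,  0.        ,  0.        ,  1.        ]])}
top {'intrinsics': array([[438.18192409,   0.        , 285.02895226],
       [  0.        , 438.18192409, 208.62869505],
       [  0.        ,   0.        ,   1.        ]]), 'dist': array([-0.02788272,  0.        ,  0.        ,  0.        ,  0.        ]), 'world_to_cam': array([[-0.02792646, -0.99947002,  0.01672684, -0.10410366],
       [-0.98323003,  0.02444816, -0.18072353,  0.4440422 ],
       [ 0.18021881, -0.0214933 , -0.98339169,  0.89676789],
       [ 0.        ,  0.        ,  0.        ,  1.        ]])}
{'time_s': 0.1, 'joints': array([ 9.45490761e-01,  5.28353376e-01,  1.43375964e+00,  4.71452387e-06,
        1.18138528e+00, -1.78477131e-01]), 'joint_vel': array([-0.0008522 , -0.00232471, -0.00328699,  0.00108156,  0.00023402,
        0.00029248]), 'tau': array([-2.89748396e-04, -4.40984881e+01, -1.77150714e+01,  6.35026046e-02,
        5.34002529e-02, -4.68361009e-05]), 'tcp_pos': array([0.26964242, 0.56312627, 0.22168628]), 'eef_rot': array([ 0.15604786,  0.68979734, -0.15728678,  0.68926741]), 'contact_force': array([-0.51386443,  0.04017012,  0.24805404]), 'wrist_torque': array([0.02477986, 0.03416359, 0.01410444]), 'opening': 0.9988671002412699} 0.0187
```

View pics/side0.png

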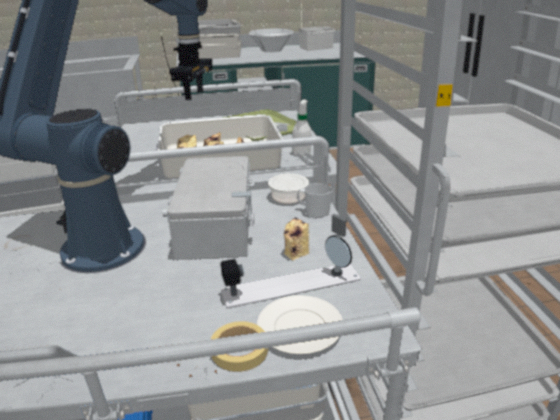

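View pics/top0.png

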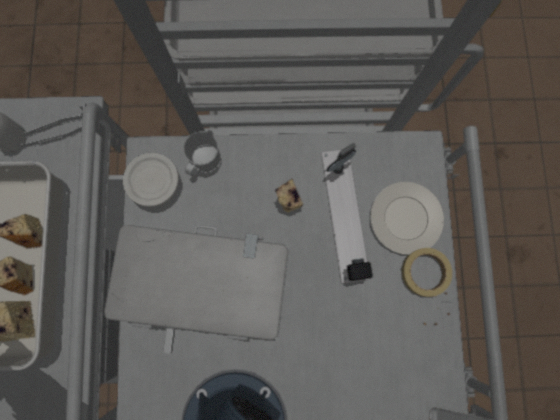

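```bash
cat > h.py <<'E'
import numpy as np, cv2
from workcell import *
from scipy.spatial.transform import Rotation as R
def ray(n,uv):
    i=camera_info(n); W=i['world_to_cam']
    p=cv2.undistortPoints(np.array([[uv]],float),i['intrinsics'],i['dist'])[0,0]
    return -W[:3,:3].T@W[:3,3], W[:3,:3].T@np.array([p[0],p[1],1])
def onz(n,uv,z):
    c,d=ray(n,uv); return c+d*(z-c[2])/d[2]
def two(a,b):
    c1,d1=ray("top",a);c2,d2=ray("side",b)
    s,*_=np.linalg.lstsq(np.c_[d1,-d2],c2-c1,rcond=None)
    p,q=c1+s[0]*d1,c2+s[1]*d2
    return (p+q)/2,np.linalg.norm(p-q)
def proj(n,P):
    i=camera_info(n);W=i['world_to_cam']
    return cv2.projectPoints(np.atleast_2d(np.array(P,float)),cv2.Rodrigues(W[:3,:3])[0],W[:3,3],i['intrinsics'],i['dist'])[0][:,0]
E
python3 - <<'E'
import cv2
t=cv2.imread('pics/top0.png');s=cv2.imread('pics/side0.png')
cv2.imwrite('pics/tz.png',cv2.resize(t[130:290,230:390],(800,800)[:2],interpolation=cv2.INTER_CUBIC)[:600] if 0 else cv2.resize(t[140:290,230:390],None,fx=4,fy=4,interpolation=cv2.INTER_CUBIC))
cv2.imwrite('pics/sz.png',cv2.resize(s[170:310,215:375],None,fx=4,fy=4,interpolation=cv2.INTER_CUBIC))
E
```

```text
(no output)
```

View pics/tz.png

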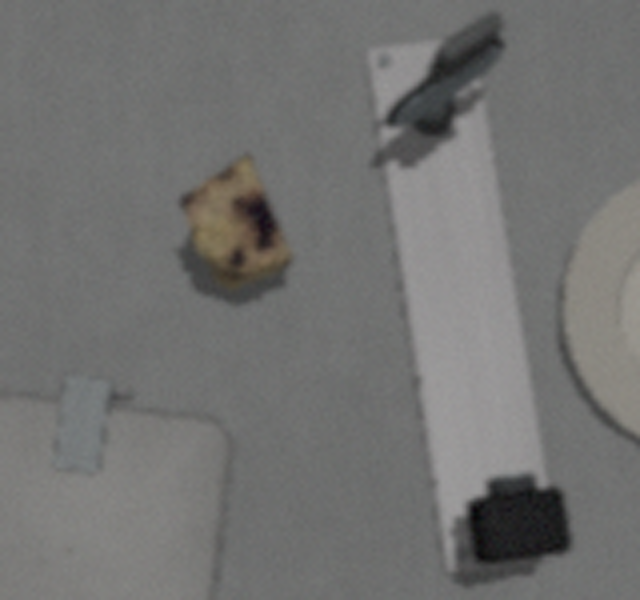

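View pics/sz.png

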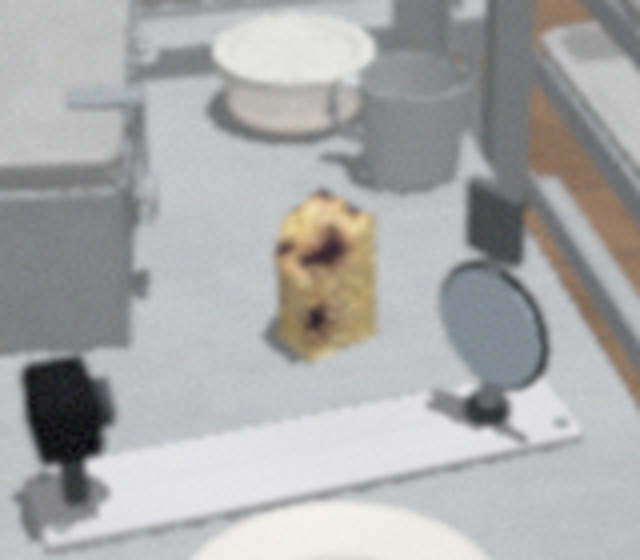

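```bash
python3 - <<'E'
from h import *
np.set_printoptions(precision=4,suppress=True)
T=lambda x,y:(230+x/4-.375,140+y/4-.375); S=lambda x,y:(215+x/4-.375,170+y/4-.375)
print('cam tops', two(T(512,487),S(103,400)))
print('lens z65 top',onz('top',T(512,480),.065),'side',onz('side',S(106,402),.065))
print('disc side',onz('side',S(493,325),.065))
print('tabc side',onz('side',S(495,221),.131))
print('tab top edge top', onz('top',T(443,70),.152),onz('top',T(500,17),.152), 'side',onz('side',S(470,178),.152),onz('side',S(523,202),.152))
print('tab bottom side',onz('side',S(468,243),.11),onz('side',S(520,263),.11))
print('strap end',two(T(87,378),S(142,97)))
for a in [(65,378),(108,380),(57,470),(102,472)]: print('strap corner',onz('top',T(*a),.13))
print('box edge far L/R', onz('top',T(0,394),.125),onz('top',T(210,415),.125))
print('cake top corners',[onz('top',T(*a),.083) for a in [(183,203),(248,155),(290,258),(205,265)]])
print('cake bottom side',[onz('side',S(*a),0) for a in [(282,343),(312,361),(377,332)]])
print('foot',[onz('top',T(*a),.004) for a in [(370,50),(437,42),(448,578),(545,470)]])
E
python3 - <<'E'
import cv2
t=cv2.imread('pics/top0.png');s=cv2.imread('pics/side0.png')
cv2.imwrite('pics/tz2.png',cv2.resize(t[150:225,270:365],None,fx=8,fy=8,interpolation=cv2.INTER_CUBIC))
cv2.imwrite('pics/sz2.png',cv2.resize(s[180:350,200:400],None,fx=3.5,fy=3.5,interpolation=cv2.INTER_CUBIC))
cv2.imwrite('pics/tz3.png',cv2.resize(t[120:270,345:465],None,fx=4,fy=4,interpolation=cv2.INTER_CUBIC))
E
```

```text
cam tops (array([ 0.3236, -0.2608,  0.0655]), np.float64(0.0008157325073503789))
lens z65 top [ 0.3268 -0.2611  0.065 ] side [ 0.3254 -0.2622  0.065 ]
disc side [ 0.5382 -0.2376  0.065 ]
tabc side [ 0.5364 -0.239   0.131 ]
tab top edge top [ 0.5193 -0.2231  0.152 ] [ 0.5455 -0.2523  0.152 ] side [ 0.5254 -0.2278  0.152 ] [ 0.5446 -0.2584  0.152 ]
tab bottom side [ 0.5268 -0.2236  0.11  ] [ 0.5476 -0.2496  0.11  ]
strap end (array([ 0.3765, -0.0481,  0.1297]), np.float64(0.0009926923264522416))
strap corner [ 0.3772 -0.0376  0.13  ]
strap corner [ 0.3757 -0.0581  0.13  ]
strap corner [ 0.3334 -0.0333  0.13  ]
strap corner [ 0.3319 -0.0546  0.13  ]
box edge far L/R [ 0.3709 -0.006   0.125 ] [ 0.3582 -0.1065  0.125 ]
cake top corners [array([ 0.4722, -0.0961,  0.083 ]), array([ 0.4969, -0.1303,  0.083 ]), array([ 0.442 , -0.1502,  0.083 ]), array([ 0.4394, -0.1065,  0.083 ])]
cake bottom side [array([ 0.4416, -0.1334,  0.    ]), array([ 0.455 , -0.1559,  0.    ]), array([ 0.4994, -0.1346,  0.    ])]
foot [array([ 0.5772, -0.2051,  0.004 ]), array([ 0.5811, -0.2437,  0.004 ]), array([ 0.2787, -0.2346,  0.004 ]), array([ 0.3355, -0.2908,  0.004 ])]
```

View pics/tz2.png

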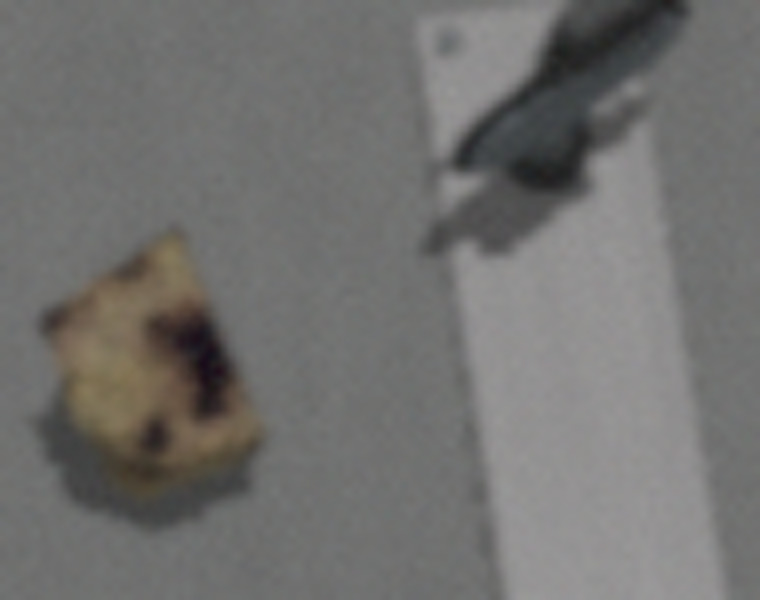

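View pics/tz3.png

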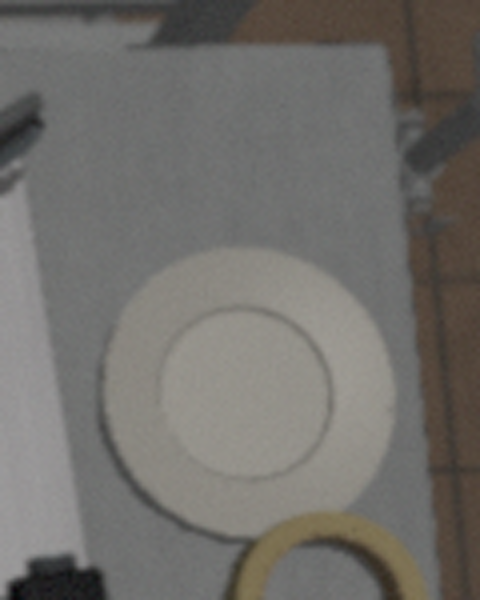

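Run:
```python
from h import *
np.set_printoptions(precision=4,suppress=True)
for n in('top','side'):
    c,_=ray(n,(280,210));print(n,'cam',c)
b=cv2.imread('pics/top0.png');h=cv2.cvtColor(b,cv2.COLOR_BGR2HSV)
m=((b[...,2].astype(int)-b[...,0]>22)).astype(np.uint8)
m[:,:270]=0;m[:,320:]=0;m[:170]=0;m[225:]=0
m=cv2.morphologyEx(m,cv2.MORPH_CLOSE,np.ones((5,5)))
print('area',m.sum())
c=max(cv2.findContours(m,0,2)[0],key=cv2.contourArea)
for z in(0,.083):
    P=np.array([onz('top',p[0],z)[:2] for p in c])*1000
    print(z,cv2.minAreaRect(P.astype(np.float32)),P.min(0),P.max(0))
a=cv2.approxPolyDP(c,2,True)[:,0]
for p in a: print(p,onz('top',p,.083)[:2],onz('top',p,0)[:2])
b=cv2.imread('pics/side0.png')
m=((b[...,2].astype(int)-b[...,0]>22)).astype(np.uint8)
m[:,:275]=0;m[:,315:]=0;m[:210]=0;m[268:]=0
m=cv2.morphologyEx(m,cv2.MORPH_CLOSE,np.ones((5,5)))
c=max(cv2.findContours(m,0,2)[0],key=cv2.contourArea)
a=cv2.approxPolyDP(c,2,True)[:,0]
for p in a: print('side',p,onz('side',p,.083)[:2],onz('side',p,0)[:2])
# plate
b=cv2.imread('pics/top0.png').astype(int)
T=lambda x,y:(345+x/4-.375,120+y/4-.375)
print('plate rim',[onz('top',T(*p),.016)[:2] for p in[(100,393),(395,400),(245,246),(245,540)]])
print('floor',[onz('top',T(*p),.008)[:2] for p in[(160,393),(332,395),(245,306),(245,480)]])
```

```text
top cam [ 0.2721 -0.0956  0.9639]
side cam [ 0.2688 -1.0557  0.6273]
area 430
0 ((477.6633605957031, -123.65283203125), (64.12448120117188, 46.03022003173828), 20.906265258789062) [ 443.1628 -152.9613] [514.3311 -99.5122]
0.083 ((459.959716796875, -121.23976135253906), (58.60261535644531, 42.06649398803711), 20.906278610229492) [ 428.43   -148.0244] [493.4699 -99.1779]
[292 180] [ 0.4934 -0.131 ] [ 0.5142 -0.1343]
[280 186] [ 0.4812 -0.1058] [ 0.5009 -0.1068]
[277 191] [ 0.4708 -0.0994] [ 0.4895 -0.0997]
[279 201] [ 0.4497 -0.103 ] [ 0.4664 -0.1037]
[288 211] [ 0.4284 -0.1208] [ 0.4432 -0.1232]
[289 208] [ 0.4346 -0.123 ] [ 0.4499 -0.1256]
[301 204] [ 0.4423 -0.1479] [ 0.4584 -0.1528]
[299 198] [ 0.455  -0.1442] [ 0.4722 -0.1488]
[294 199] [ 0.4531 -0.1339] [ 0.4702 -0.1375]
[291 195] [ 0.4617 -0.128 ] [ 0.4796 -0.131 ]
[291 190] [ 0.4722 -0.1283] [ 0.4911 -0.1314]
[295 187] [ 0.4784 -0.1367] [ 0.4978 -0.1406]
side [299 219] [ 0.4804 -0.1127] [0.5127 0.0311]
side [292 219] [ 0.4644 -0.109 ] [0.4943 0.0354]
side [285 226] [ 0.4421 -0.1372] [0.4685 0.0028]
side [284 253] [ 0.4182 -0.2462] [ 0.4409 -0.1228]
side [291 259] [ 0.4278 -0.2711] [ 0.452  -0.1515]
side [308 253] [ 0.4668 -0.2574] [ 0.497  -0.1357]
side [308 224] [ 0.4954 -0.1403] [ 0.53   -0.0007]
plate rim [array([ 0.4205, -0.3019]), array([ 0.4124, -0.4657]), array([ 0.5017, -0.3889]), array([ 0.3377, -0.3761])]
floor [array([ 0.4209, -0.3372]), array([ 0.4173, -0.4336]), array([ 0.469 , -0.3886]), array([ 0.3712, -0.381 ])]
```

View pics/sz2.png

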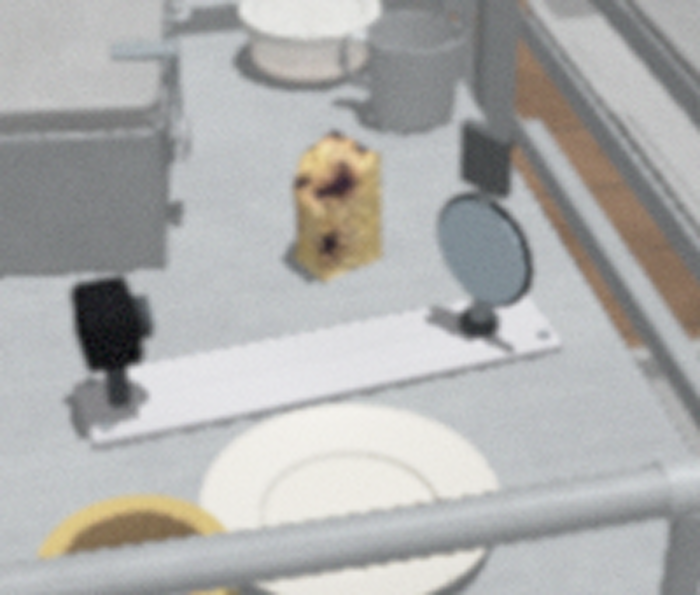

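Run:
```python
from h import *
np.set_printoptions(precision=4,suppress=True)
T=lambda x,y:(230+x/4-.375,140+y/4-.375); S=lambda x,y:(215+x/4-.375,170+y/4-.375)
o=get_obs(); M=R.from_quat(o['eef_rot']).as_matrix(); print('tool axes cols\n',M, 'jaw ang',np.degrees(np.arctan2(M[1,1],M[0,1])))
print('swivel base side',onz('side',S(487,408),.008), onz('side',S(487,390),.02))
print('foot side',[onz('side',S(*a),.004)[:2] for a in[(580,432),(545,372),(40,540)]])
print('foot top',[onz('top',T(*a),.004)[:2] for a in[(370,50),(437,42),(448,578),(410,370),(515,300)]])
print('table edge',onz('top',(300,132),0),'post bases',onz('top',(195,130),0),onz('top',(397,128),0))
for z in(.1,.2,.3,.4): print('rack tube x at row 112',z,onz('top',(300,108),z)[0], 'post y',onz('top',(400,110),z)[:2])
# side rail: plane from top line & ray
c1,a=ray('top',(472,140));_,b=ray('top',(493,330));n=np.cross(a,b)
for p in[(100,357),(300,331),(400,318)]:
    c,d=ray('side',p); print('rail',c+d*(n@(c1-c))/(n@d))
# predicted outlines
ax=np.array([.538,-.238])
for nm in('top','side'): print(nm,proj(nm,[[*ax,0],[*ax,.065],[*ax,.11],[*ax,.152]]))
print('cup',onz('top',(201,157),.074),'tub',onz('top',(151,181),.051))
```

```text
tool axes cols
 [[-0.0011  0.4321  0.9018]
 [-0.0015  0.9018 -0.4321]
 [-1.     -0.0019 -0.0003]] jaw ang 64.39853212692631
swivel base side [ 0.5378 -0.2346  0.008 ] [ 0.5375 -0.2342  0.02  ]
foot side [array([ 0.5829, -0.2627]), array([ 0.5823, -0.203 ]), array([ 0.2841, -0.2897])]
foot top [array([ 0.5772, -0.2051]), array([ 0.5811, -0.2437]), array([ 0.2787, -0.2346]), array([ 0.3926, -0.2192]), array([ 0.4303, -0.2798])]
table edge [ 0.6281 -0.1564  0.    ] post bases [0.6385 0.0861 0.    ] [ 0.6333 -0.3831  0.    ]
rack tube x at row 112 0.1 0.6441454006621847 post y [ 0.6357 -0.3628]
rack tube x at row 112 0.2 0.6010748087825903 post y [ 0.5936 -0.3319]
rack tube x at row 112 0.3 0.5580042169029961 post y [ 0.5515 -0.3009]
rack tube x at row 112 0.4 0.5149336250234017 post y [ 0.5094 -0.27  ]
rail [ 0.0833 -0.5065  0.1097]
rail [ 0.3929 -0.507   0.1068]
rail [ 0.5623 -0.509   0.1015]
top [[337.0891 168.8405]
 [341.1482 160.6261]
 [344.2977 154.2514]
 [347.5314 147.7053]]
side [[336.7528 275.4081]
 [337.8428 250.9883]
 [338.6146 233.1428]
 [339.3463 215.7617]]
cup [0.5501 0.0588 0.074 ] tub [0.5065 0.1692 0.051 ]
```

Run:
```python
from h import *
s=cv2.imread('pics/side0.png')
cv2.imwrite('pics/sz4.png',cv2.resize(s[0:120,130:250],None,fx=5,fy=5,interpolation=cv2.INTER_CUBIC))
p=np.array([.27,.563,.2217]);j=np.array([.432,.902,0]);k=np.array([.902,-.432,0])
for z in(0,.07,.13,.2):
  print(z,((proj('side',[p+[0,0,z],p+j*.095+[0,0,z],p-j*.095+[0,0,z],p+k*.0375+[0,0,z]])-[130,0])*5).round().tolist())
```

```text
0 [[324.0, 479.0], [378.0, 445.0], [264.0, 516.0], [374.0, 481.0]]
0.07 [[314.0, 377.0], [370.0, 348.0], [252.0, 410.0], [365.0, 378.0]]
0.13 [[306.0, 287.0], [363.0, 262.0], [242.0, 315.0], [358.0, 288.0]]
0.2 [[296.0, 180.0], [354.0, 160.0], [231.0, 202.0], [349.0, 179.0]]
```

View pics/sz4.png

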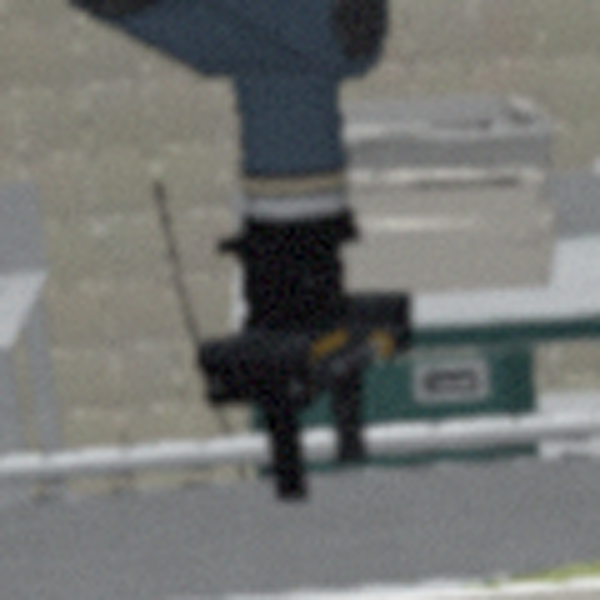

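Run:
```python
from h import *
s=cv2.imread('pics/side0.png');t=cv2.imread('pics/top0.png')
for x in(.635,.68):
  for y in(.09,-.383):
    for z in(0,.1,.2,.3): print(x,y,z,proj('side',[[x,y,z]]).round(1).tolist(),proj('top',[[x,y,z]]).round(1).tolist())
cv2.imwrite('pics/sz5.png',cv2.resize(s[0:300,310:510],None,fx=2,fy=2,interpolation=cv2.INTER_CUBIC))
cv2.imwrite('pics/tz5.png',cv2.resize(t[0:200,120:480],None,fx=2.2,fy=2.2,interpolation=cv2.INTER_CUBIC))
```

```text
0.635 0.09 0 [[336.2, 204.4]] [[193.3, 131.5]]
0.635 0.09 0.1 [[337.3, 172.3]] [[184.2, 114.5]]
0.635 0.09 0.2 [[338.5, 137.9]] [[173.1, 93.5]]
0.635 0.09 0.3 [[339.6, 101.3]] [[158.8, 66.9]]
0.635 -0.383 0 [[403.3, 310.1]] [[396.9, 127.3]]
0.635 -0.383 0.1 [[409.1, 269.7]] [[409.5, 110.2]]
0.635 -0.383 0.2 [[415.1, 224.4]] [[425.1, 89.0]]
0.635 -0.383 0.3 [[421.5, 173.7]] [[444.8, 62.1]]
0.68 0.09 0 [[351.2, 202.7]] [[193.5, 113.1]]
0.68 0.09 0.1 [[352.8, 170.8]] [[184.6, 94.4]]
0.68 0.09 0.2 [[354.5, 136.6]] [[173.6, 71.2]]
0.68 0.09 0.3 [[356.2, 100.2]] [[159.6, 41.9]]
0.68 -0.383 0 [[423.7, 306.7]] [[395.4, 109.2]]
0.68 -0.383 0.1 [[430.4, 266.5]] [[407.8, 90.3]]
0.68 -0.383 0.2 [[437.6, 221.6]] [[423.0, 67.0]]
0.68 -0.383 0.3 [[445.1, 171.4]] [[442.1, 37.6]]
```

View pics/sz5.png

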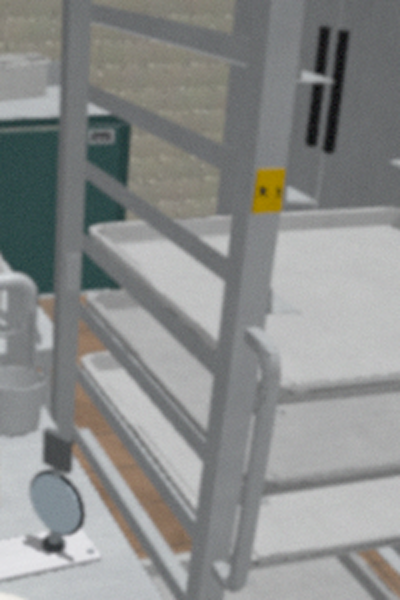

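View pics/tz5.png

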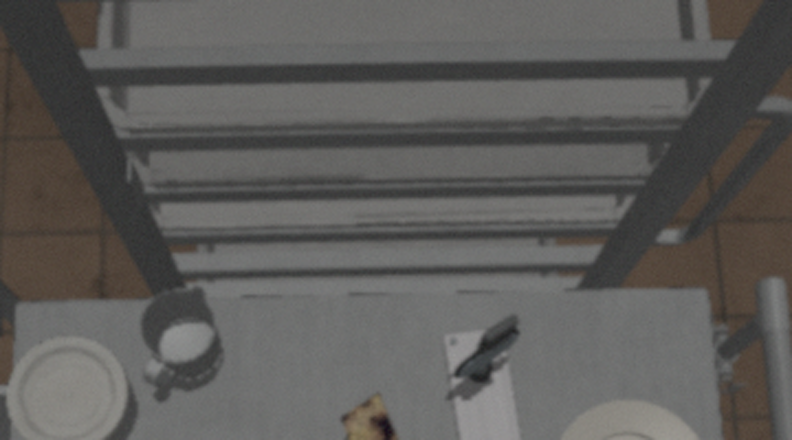

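Run:
```python
from h import *
np.set_printoptions(precision=3,suppress=True)
A={'A':((85,82),(725,75)),'B':((125,148),(690,140)),'C':((150,199),(650,190)),'D':((165,241),(625,236)),'E':((185,275),(600,268))}
S={1:((95,22),(240,62)),2:((95,110),(220,165)),3:((90,181),(225,273)),4:((88,254),(212,360)),5:((82,322),(205,453)),6:((82,382),(193,523))}
for k,(p,q) in A.items():
  f=lambda p:(120+p[0]/2.2,p[1]/2.2)
  c1,a=ray('top',f(p));_,b=ray('top',f(q));n=np.cross(a,b)
  for j,e in S.items():
    P=[]
    for m in e:
      c,d=ray('side',(310+m[0]/2,m[1]/2)); P.append(c+d*(n@(c1-c))/(n@d))
    if .55<P[0][0]<.8 and abs(P[0][2]-P[1][2])<.05: print(k,j,P[0],P[1])
```

```text
A 2 [ 0.584 -0.173  0.465] [ 0.576 -0.458  0.477]
A 3 [0.669 0.073 0.331] [ 0.658 -0.329  0.347]
B 3 [ 0.581 -0.178  0.396] [ 0.574 -0.485  0.407]
B 4 [0.668 0.065 0.236] [ 0.652 -0.334  0.265]
C 4 [ 0.583 -0.176  0.32 ] [ 0.574 -0.481  0.339]
C 5 [0.676 0.097 0.127] [ 0.659 -0.33   0.162]
D 5 [ 0.582 -0.167  0.242] [ 0.566 -0.502  0.273]
D 6 [0.663 0.049 0.059] [ 0.642 -0.355  0.099]
E 6 [ 0.579 -0.188  0.181] [ 0.569 -0.492  0.203]
```

```bash
cat >> h.py <<'E'
def plan(pos,jaw,n,tilt=True):
    "rows of n to TCP pos, jaw angle deg, tool straight down"
    o=get_obs();M=R.from_quat(o['eef_rot']);p=o['tcp_pos'];
    j=np.radians(jaw);y=np.array([np.cos(j),np.sin(j),0]);x=np.array([0,0,-1.]);z=np.cross(x,y)
    G=R.from_matrix(np.c_[x,y,z]); rv=(M.inv()*G).as_rotvec()
    print('at',p.round(4),'jaw',np.degrees(np.arctan2(M.as_matrix()[1,1],M.as_matrix()[0,1])).round(2),'dist',np.linalg.norm(np.array(pos)-p).round(4),'F',o['contact_force'].round(1),'t',o['time_s'],'open',round(o['opening'],3))
    for i in range(n):
        Mi=M*R.from_rotvec(rv*i/n)
        print((Mi.inv().apply((np.array(pos)-p)/n)).round(4).tolist(),np.degrees(rv/n).round(2).tolist())
E
python3 -c "
from h import *
plan([.465,-.121,.16],24,16)"
```

```text
at [0.2696 0.5631 0.2217] jaw 64.4 dist 0.7141 F [-0.5  0.   0.2] t 0.1 open 0.999
[0.0039, -0.0333, 0.0295] [2.52, 0.0, 0.01]
[0.0039, -0.0319, 0.0309] [2.52, 0.0, 0.01]
[0.0039, -0.0306, 0.0323] [2.52, 0.0, 0.01]
[0.0039, -0.0291, 0.0336] [2.52, 0.0, 0.01]
[0.0039, -0.0276, 0.0349] [2.52, 0.0, 0.01]
[0.0039, -0.026, 0.036] [2.52, 0.0, 0.01]
[0.0039, -0.0244, 0.0372] [2.52, 0.0, 0.01]
[0.0039, -0.0228, 0.0382] [2.52, 0.0, 0.01]
[0.0039, -0.0211, 0.0392] [2.52, 0.0, 0.01]
[0.0039, -0.0193, 0.0401] [2.52, 0.0, 0.01]
[0.0039, -0.0175, 0.0409] [2.52, 0.0, 0.01]
[0.0039, -0.0157, 0.0416] [2.52, 0.0, 0.01]
[0.0039, -0.0139, 0.0423] [2.52, 0.0, 0.01]
[0.0039, -0.012, 0.0428] [2.52, 0.0, 0.01]
[0.0039, -0.0101, 0.0433] [2.52, 0.0, 0.01]
[0.0039, -0.0082, 0.0437] [2.52, 0.0, 0.01]
```

Emit:
arm_command:
  gripper: [1,1,1,1,1,1,1,1]
  offset:
    - [0,-0.033,0.03]
    - [0,-0.032,0.031]
    - [0,-0.031,0.032]
    - [0,-0.029,0.034]
    - [0,-0.028,0.035]
    - [0,-0.026,0.036]
    - [0,-0.024,0.037]
    - [0,-0.023,0.038]
  turn:
    - [2.5,0,0]
    - [2.5,0,0]
    - [2.5,0,0]
    - [2.5,0,0]
    - [2.5,0,0]
    - [2.5,0,0]
    - [2.5,0,0]
    - [2.5,0,0]

```text
time_s: 1.1
tcp_pos: [0.3678, 0.2126, 0.2194]
eef_rot: [0.274, 0.652, -0.277, 0.651]
contact_force: [0.6, -0.6, -0.4]
opening: 1.0
```

```bash
python3 -c "
from h import *
plan([.465,-.121,.16],24,8)"
```

```text
at [0.3678 0.2126 0.2194] jaw 44.15 dist 0.3525 F [ 0.6 -0.6 -0.4] t 1.1 open 1.0
[0.0075, -0.0203, 0.0384] [2.52, 0.01, 0.03]
[0.0075, -0.0186, 0.0392] [2.52, 0.01, 0.03]
[0.0075, -0.0169, 0.04] [2.52, 0.01, 0.03]
[0.0075, -0.0151, 0.0407] [2.52, 0.01, 0.03]
[0.0075, -0.0133, 0.0413] [2.52, 0.01, 0.03]
[0.0075, -0.0115, 0.0419] [2.52, 0.01, 0.03]
[0.0074, -0.0096, 0.0424] [2.52, 0.01, 0.03]
[0.0074, -0.0077, 0.0427] [2.52, 0.01, 0.03]
```

Tracking is good. On to above the cake.

Emit:
arm_command:
  gripper: [1,1,1,1,1,1,1,1]
  offset:
    - [0,-0.02,0.038]
    - [0,-0.019,0.039]
    - [0,-0.017,0.04]
    - [0.005,-0.015,0.041]
    - [0.01,-0.013,0.041]
    - [0.012,-0.012,0.042]
    - [0.012,-0.01,0.042]
    - [0.012,-0.008,0.043]
  turn:
    - [2.5,0,0]
    - [2.5,0,0]
    - [2.5,0,0]
    - [2.5,0,0]
    - [2.5,0,0]
    - [2.5,0,0]
    - [2.5,0,0]
    - [2.5,0,0]

```text
time_s: 2.1
tcp_pos: [0.4638, -0.1331, 0.1679]
eef_rot: [0.387, 0.591, -0.389, 0.591]
contact_force: [0.3, 0.1, -0.5]
opening: 0.998
```

Run:
```python
from h import *
for n in("side","top"):
    s=snapshot(n)[:,:,::-1]; r=(slice(130,280),slice(200,390))
    cv2.imwrite(f"pics/{n}1.png",cv2.resize(s[r],None,fx=4,fy=4,interpolation=cv2.INTER_CUBIC))
plan([.465,-.121,.042],24,6)
```

```text
at [ 0.4655 -0.136   0.1674] jaw 23.23 dist 0.1263 F [ 0.5 -0.   0.7] t 2.2 open 1.0
[0.0209, 0.0009, -0.0024] [-0.13, 0.05, 0.01]
[0.0209, 0.0009, -0.0024] [-0.13, 0.05, 0.01]
[0.0209, 0.0009, -0.0024] [-0.13, 0.05, 0.01]
[0.0209, 0.0009, -0.0024] [-0.13, 0.05, 0.01]
[0.0209, 0.0009, -0.0024] [-0.13, 0.05, 0.01]
[0.0209, 0.0009, -0.0023] [-0.13, 0.05, 0.01]
```

View pics/side1.png

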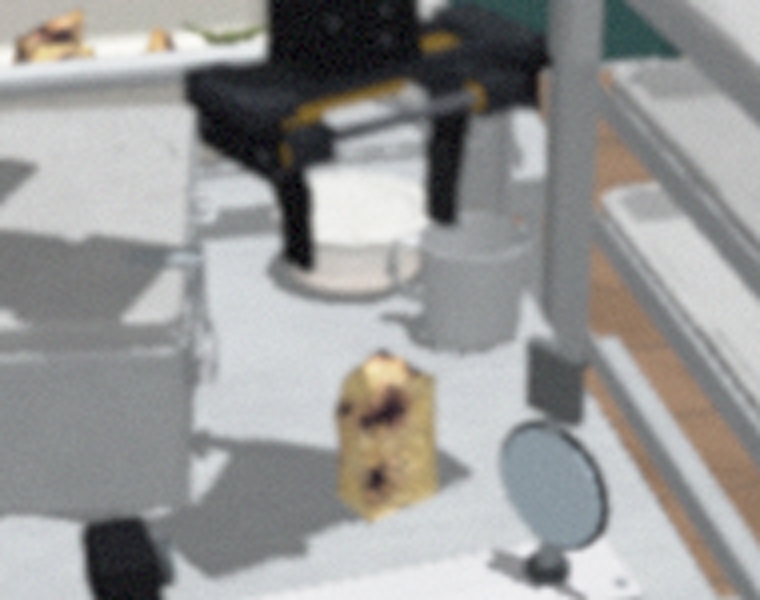

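View pics/top1.png

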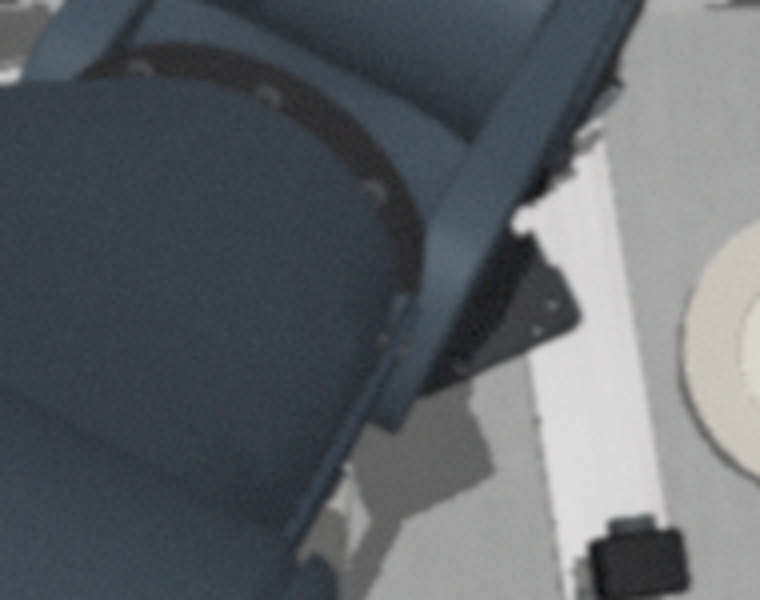

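Emit:
arm_command:
  gripper: [1,1,1,1,1,1,1,1]
  offset:
    - [0,0.003,-0.007]
    - [0,0.003,-0.007]
    - [0.015,0,0]
    - [0.025,0,0]
    - [0.025,0,0]
    - [0.025,0,0]
    - [0.02,0,0]
    - [0.01,0,0]
  turn:
    - [0,0,0]
    - [0,0,0]
    - [0,0,0]
    - [0,0,0]
    - [0,0,0]
    - [0,0,0]
    - [0,0,0]
    - [0,0,0]

```text
time_s: 3.2
tcp_pos: [0.4635, -0.1081, 0.0477]
eef_rot: [0.384, 0.592, -0.386, 0.594]
contact_force: [-0.8, 0.5, -0.6]
opening: 0.999
```

Run:
```python
from h import *
for n in("side",):
    s=snapshot(n)[:,:,::-1]; r=(slice(130,280),slice(200,390))
    cv2.imwrite(f"pics/{n}2.png",cv2.resize(s[r],None,fx=4,fy=4,interpolation=cv2.INTER_CUBIC))
plan([.465,-.121,.042],24,1)
```

```text
at [ 0.4631 -0.108   0.047 ] jaw 24.03 dist 0.0141 F [-1.  -0.3 -1. ] t 3.25 open 0.998
[0.0051, -0.0036, 0.0126] [0.03, 0.17, 0.02]
```

View pics/side2.png

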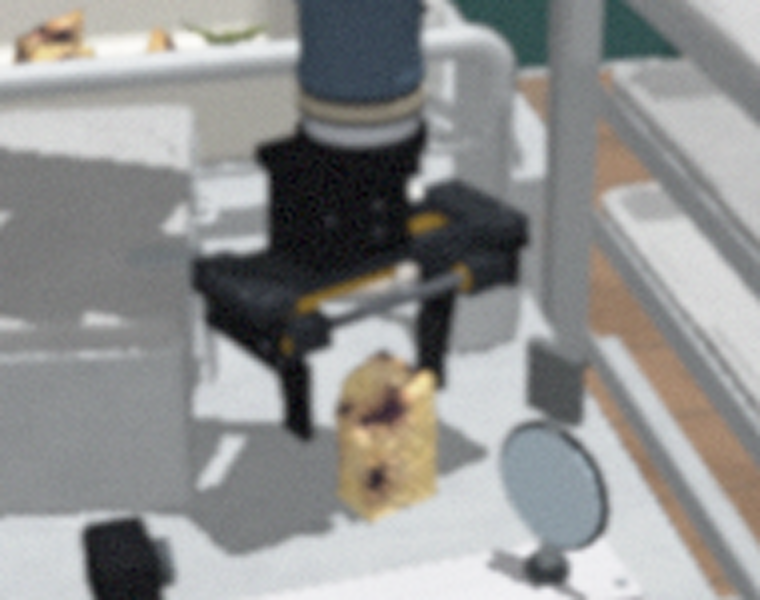

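Run:
```python
from h import *
for c in([.463,-.108],[.465,-.121],[.47,-.121]):
    u=np.array([np.cos(np.radians(24)),np.sin(np.radians(24))]);w=np.array([-u[1],u[0]]);c=np.array(c)
    P=[[*(c+a*u+b*w),.047] for a,b in[(0,0),(-.0435,0),(.0435,0),(-.0285,.026),(-.0285,-.026),(.0285,.026),(.0285,-.026)]]
    print(((proj('side',P)-[200,130])*4+1.5).round(0).tolist())
```

```text
[[367.0, 410.0], [307.0, 433.0], [425.0, 387.0], [303.0, 407.0], [354.0, 443.0], [380.0, 378.0], [432.0, 413.0]]
[[375.0, 420.0], [315.0, 444.0], [434.0, 398.0], [311.0, 417.0], [362.0, 455.0], [388.0, 388.0], [441.0, 423.0]]
[[384.0, 419.0], [323.0, 443.0], [442.0, 397.0], [319.0, 416.0], [371.0, 454.0], [396.0, 387.0], [449.0, 422.0]]
```

Emit:
arm_command:
  gripper: [1,1,1,1,1,0.6,0.4,0.4]
  offset:
    - [0,-0.002,0.006]
    - [0.002,-0.002,0.006]
    - [0.002,-0.001,0.005]
    - [0,0,0]
    - [0,0,0]
    - [0,0,0]
    - [0,0,0]
    - [0,0,0]
  turn:
    - [0,0,0]
    - [0,0,0]
    - [0,0,0]
    - [0,0,0]
    - [0,0,0]
    - [0,0,0]
    - [0,0,0]
    - [0,0,0]
  squeeze: 12

```text
time_s: 4.25
tcp_pos: [0.467, -0.1269, 0.0452]
eef_rot: [0.384, 0.591, -0.385, 0.596]
contact_force: [-0.4, 0.4, 0.8]
opening: 0.741
```

Run:
```python
from h import *
for n in("side",):
    s=snapshot(n)[:,:,::-1]; r=(slice(130,280),slice(200,390))
    cv2.imwrite(f"pics/{n}3.png",cv2.resize(s[r],None,fx=4,fy=4,interpolation=cv2.INTER_CUBIC))
plan([.465,-.121,.042],24,1)
```

```text
at [ 0.467  -0.1269  0.0452] jaw 24.08 dist 0.007 F [ 0.   0.6 -0.7] t 4.3 open 0.699
[0.0032, 0.0006, -0.0062] [0.08, 0.37, -0.14]
```

View pics/side3.png

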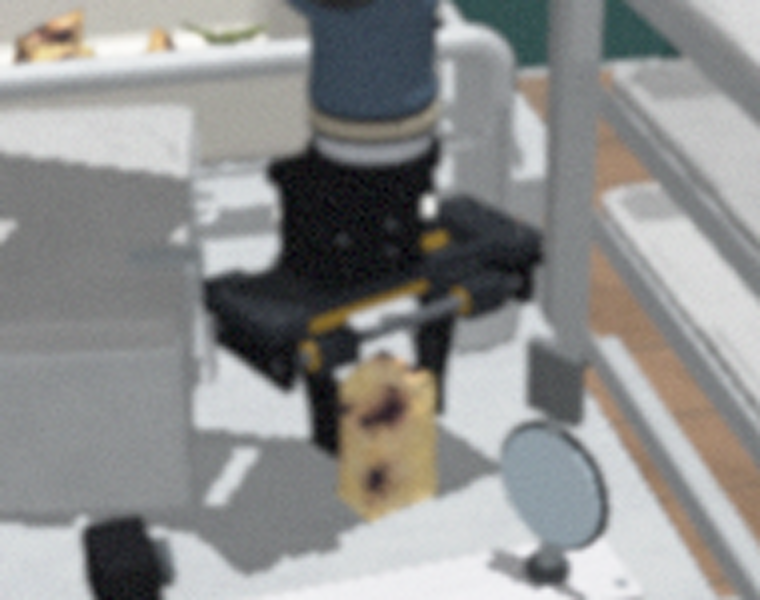

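Emit:
arm_command:
  gripper: [0,0,0,0,0,0,0,0]
  offset:
    - [0,0,0]
    - [0,0,0]
    - [0,0,0]
    - [0,0,0]
    - [0,0,0]
    - [0,0,0]
    - [0,0,0]
    - [0,0,0]
  turn:
    - [0,0,0]
    - [0,0,0]
    - [0,0,0]
    - [0,0,0]
    - [0,0,0]
    - [0,0,0]
    - [0,0,0]
    - [0,0,0]
  squeeze: 12

```text
time_s: 5.3
tcp_pos: [0.467, -0.1268, 0.0452]
eef_rot: [0.384, 0.591, -0.385, 0.596]
contact_force: [0.1, 0.4, -0.0]
opening: 0.616
```

Emit:
arm_command:
  gripper: [0,0,0,0,0,0,0,0]
  offset:
    - [-0.008,0,0]
    - [-0.015,0,0]
    - [-0.02,0,0]
    - [-0.02,0,0]
    - [-0.02,0,0]
    - [-0.02,0,0]
    - [-0.012,0,0]
    - [0,0,0]
  turn:
    - [0,0,0]
    - [0,0,0]
    - [0,0,0]
    - [0,0,0]
    - [0,0,0]
    - [0,0,0]
    - [0,0,0]
    - [0,0,0]

```text
time_s: 6.3
tcp_pos: [0.4653, -0.1254, 0.1658]
eef_rot: [0.384, 0.591, -0.385, 0.595]
contact_force: [-0.4, -0.7, -1.0]
opening: 0.613
```

Run:
```python
from h import *
for n in("side",):
    s=snapshot(n)[:,:,::-1]; r=(slice(130,280),slice(200,390))
    cv2.imwrite(f"pics/{n}4.png",cv2.resize(s[r],None,fx=4,fy=4,interpolation=cv2.INTER_CUBIC))
plan([.42,-.385,.16],24,7)
```

```text
at [ 0.465  -0.1253  0.1653] jaw 24.09 dist 0.2637 F [ 0.5  0.1 -0.4] t 6.35 open 0.614
[0.0009, -0.021, 0.0313] [0.01, 0.04, -0.01]
[0.0009, -0.021, 0.0313] [0.01, 0.04, -0.01]
[0.0008, -0.021, 0.0313] [0.01, 0.04, -0.01]
[0.0008, -0.021, 0.0313] [0.01, 0.04, -0.01]
[0.0008, -0.021, 0.0313] [0.01, 0.04, -0.01]
[0.0008, -0.021, 0.0313] [0.01, 0.04, -0.01]
[0.0008, -0.021, 0.0313] [0.01, 0.04, -0.01]
```

View pics/side4.png

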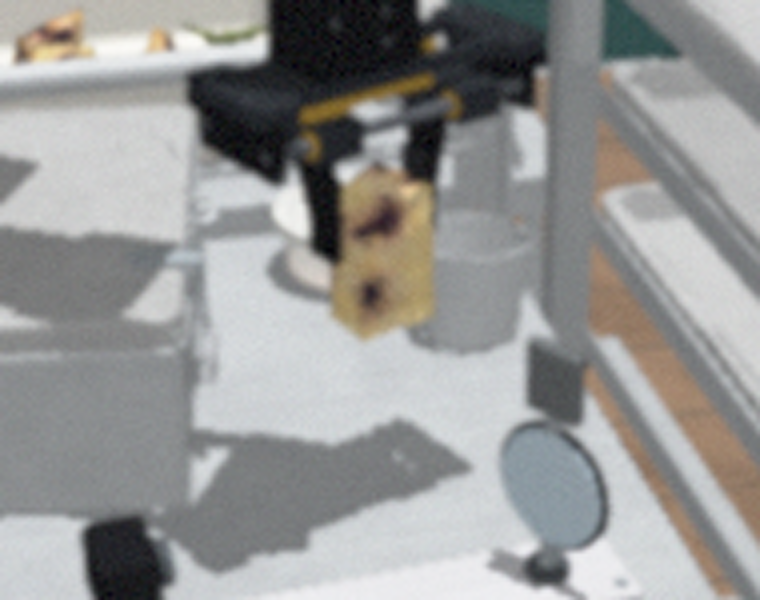

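Emit:
arm_command:
  gripper: [0,0,0,0,0,0,0,0]
  offset:
    - [0,-0.01,0.015]
    - [0,-0.018,0.027]
    - [0,-0.022,0.033]
    - [0,-0.024,0.036]
    - [0,-0.024,0.036]
    - [0,-0.022,0.033]
    - [0,-0.016,0.025]
    - [0,-0.008,0.012]
  turn:
    - [0,0,0]
    - [0,0,0]
    - [0,0,0]
    - [0,0,0]
    - [0,0,0]
    - [0,0,0]
    - [0,0,0]
    - [0,0,0]

```text
time_s: 7.35
tcp_pos: [0.4149, -0.395, 0.1581]
eef_rot: [0.384, 0.596, -0.385, 0.591]
contact_force: [0.6, 0.3, 0.2]
opening: 0.619
```

Run:
```python
from h import *
plan([.42,-.385,.065],24,5)
```

```text
at [ 0.4149 -0.395   0.1581] jaw 24.08 dist 0.0938 F [0.6 0.3 0.2] t 7.35 open 0.619
[0.0186, 0.0018, -0.0013] [0.02, -0.06, 0.06]
[0.0186, 0.0018, -0.0013] [0.02, -0.06, 0.06]
[0.0186, 0.0018, -0.0014] [0.02, -0.06, 0.06]
[0.0186, 0.0018, -0.0014] [0.02, -0.06, 0.06]
[0.0186, 0.0018, -0.0014] [0.02, -0.06, 0.06]
```

Emit:
arm_command:
  gripper: [0,0,0,0,0,0,0,0]
  offset:
    - [0,0.004,-0.003]
    - [0.012,0.003,-0.003]
    - [0.02,0,-0.002]
    - [0.02,0,0]
    - [0.02,0,0]
    - [0.012,0,0]
    - [0,0,0]
    - [0,0,0]
  turn:
    - [0,0,0]
    - [0,0,0]
    - [0,0,0]
    - [0,0,0]
    - [0,0,0]
    - [0,0,0]
    - [0,0,0]
    - [0,0,0]

```text
time_s: 8.35
tcp_pos: [0.4173, -0.3729, 0.068]
eef_rot: [0.384, 0.601, -0.381, 0.589]
contact_force: [0.4, 0.3, 0.2]
opening: 0.617
```

Run:
```python
from h import *
for n in("side",):
    s=snapshot(n)[:,:,::-1]; r=(slice(220,370),slice(200,390))
    cv2.imwrite(f"pics/{n}5.png",cv2.resize(s[r],None,fx=4,fy=4,interpolation=cv2.INTER_CUBIC))
plan([.42,-.385,.055],24,1)
```

```text
at [ 0.4173 -0.3729  0.0681] jaw 24.51 dist 0.018 F [ 0.3 -0.8 -0.3] t 8.4 open 0.615
[0.013, -0.0025, 0.0123] [0.51, -0.94, 0.34]
```

View pics/side5.png

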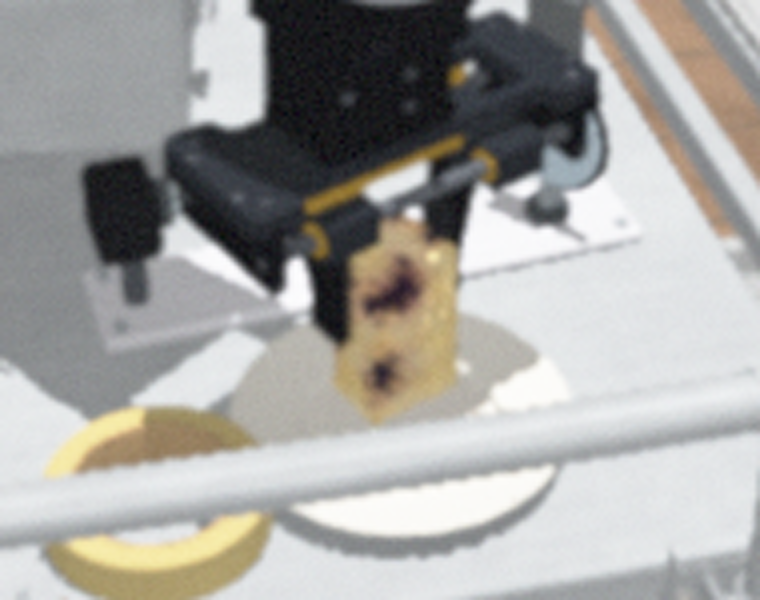

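Emit:
arm_command:
  gripper: [0,0,0,0,0,0,0,0]
  offset:
    - [0,-0.001,0.005]
    - [0,-0.001,0.005]
    - [0.003,0,0.002]
    - [0.004,0,0]
    - [0.003,0,0]
    - [0.002,0,0]
    - [0,0,0]
    - [0,0,0]
  turn:
    - [0,-0.5,0]
    - [0,-0.4,0]
    - [0,0,0.3]
    - [0,0,0]
    - [0,0,0]
    - [0,0,0]
    - [0,0,0]
    - [0,0,0]

```text
time_s: 9.4
tcp_pos: [0.4211, -0.3868, 0.0566]
eef_rot: [0.382, 0.594, -0.383, 0.596]
contact_force: [-0.1, -0.3, -0.2]
opening: 0.616
```

Run:
```python
from h import *
plan([.42,-.385,.055],24,1)
```

```text
at [ 0.4211 -0.3868  0.0566] jaw 24.47 dist 0.0026 F [-0.1 -0.3 -0.2] t 9.4 open 0.616
[0.0016, -0.0003, -0.0021] [0.47, 0.19, -0.02]
```

Emit:
arm_command:
  gripper: [0,0,0,0,0,0,0,0]
  offset:
    - [0.001,0,-0.001]
    - [0.001,0,0]
    - [0.001,0,0]
    - [0.001,0,0]
    - [0.001,0,0]
    - [0,0,0]
    - [0,0,0]
    - [0,0,0]
  turn:
    - [0,0,0]
    - [0,0,0]
    - [0,0,0]
    - [0,0,0]
    - [0,0,0]
    - [0,0,0]
    - [0,0,0]
    - [0,0,0]

```text
time_s: 10.4
tcp_pos: [0.4208, -0.3859, 0.0514]
eef_rot: [0.382, 0.593, -0.383, 0.596]
contact_force: [0.9, -0.3, -1.0]
opening: 0.615
```

Run:
```python
from h import *
plan([.42,-.385,.053],24,1)
```

```text
at [ 0.4208 -0.3859  0.0514] jaw 24.48 dist 0.002 F [ 0.9 -0.3 -1. ] t 10.4 open 0.615
[-0.0016, -0.0004, -0.0012] [0.48, 0.22, -0.03]
```

Emit:
arm_command:
  gripper: [0,0,0,0,0,0,0,0]
  offset:
    - [0.001,0,0]
    - [0.001,0,0]
    - [0.001,0,0]
    - [0,0,0]
    - [0,0,0]
    - [0,0,0]
    - [0,0,0]
    - [0,0,0]
  turn:
    - [0,0,0]
    - [0,0,0]
    - [0,0,0]
    - [0,0,0]
    - [0,0,0]
    - [0,0,0]
    - [0,0,0]
    - [0,0,0]

```text
time_s: 11.4
tcp_pos: [0.421, -0.3861, 0.0502]
eef_rot: [0.382, 0.593, -0.383, 0.596]
contact_force: [-1.0, -0.6, 0.2]
opening: 0.614
```

Run:
```python
from h import *
for n in("side",):
    s=snapshot(n)[:,:,::-1]; r=(slice(220,370),slice(200,390))
    cv2.imwrite(f"pics/{n}6.png",cv2.resize(s[r],None,fx=4,fy=4,interpolation=cv2.INTER_CUBIC))
plan([.42,-.385,.053],24,1)
```

```text
at [ 0.421  -0.3861  0.0502] jaw 24.5 dist 0.0031 F [0.2 0.2 0.3] t 11.45 open 0.611
[-0.0028, -0.0005, -0.0014] [0.5, 0.28, -0.03]
```

View pics/side6.png

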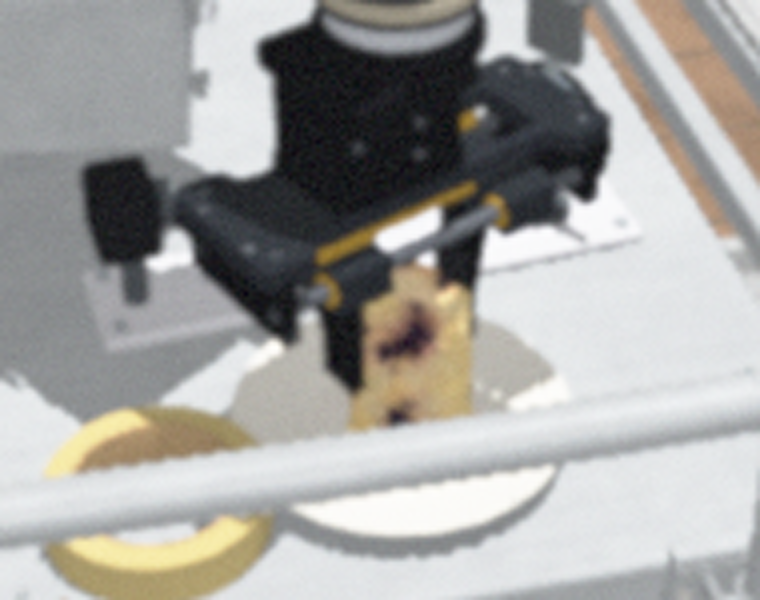

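Emit:
arm_command:
  gripper: [0,0,0,0,0,0,0,0]
  offset:
    - [0.002,0,0]
    - [0.002,0,0]
    - [0,0,0]
    - [0,0,0]
    - [0,0,0]
    - [0,0,0]
    - [0,0,0]
    - [0,0,0]
  turn:
    - [0,0,0]
    - [0,0,0]
    - [0,0,0]
    - [0,0,0]
    - [0,0,0]
    - [0,0,0]
    - [0,0,0]
    - [0,0,0]

```text
time_s: 12.45
tcp_pos: [0.4213, -0.3866, 0.0498]
eef_rot: [0.381, 0.593, -0.384, 0.597]
contact_force: [-0.2, 0.2, 0.6]
opening: 0.615
```

Emit:
arm_command:
  gripper: [0.7,0.75,0.8,0.9,1,1,1,1]
  offset:
    - [0,0,0]
    - [0,0,0]
    - [0,0,0]
    - [0,0,0]
    - [0,0,0]
    - [0,0,0]
    - [0,0,0]
    - [0,0,0]
  turn:
    - [0,0,0]
    - [0,0,0]
    - [0,0,0]
    - [0,0,0]
    - [0,0,0]
    - [0,0,0]
    - [0,0,0]
    - [0,0,0]

```text
time_s: 13.45
tcp_pos: [0.4212, -0.3865, 0.0492]
eef_rot: [0.381, 0.593, -0.383, 0.597]
contact_force: [0.5, -0.3, -0.3]
opening: 1.001
```

Emit:
arm_command:
  gripper: [1,1,1,1,1,1,1,1]
  offset:
    - [-0.005,0,0]
    - [-0.015,0,0]
    - [-0.025,0,0]
    - [-0.03,0,0]
    - [-0.03,0,0]
    - [-0.03,0,0]
    - [-0.02,0,0]
    - [0,0,0]
  turn:
    - [0,0,0]
    - [0,0,0]
    - [0,0,0]
    - [0,0,0]
    - [0,0,0]
    - [0,0,0]
    - [0,0,0]
    - [0,0,0]

```text
time_s: 14.45
tcp_pos: [0.4211, -0.3861, 0.216]
eef_rot: [0.38, 0.591, -0.384, 0.599]
contact_force: [-0.2, 0.7, -0.9]
opening: 0.997
```

Run:
```python
from h import *
for n in("side",'top'):
    s=snapshot(n)[:,:,::-1]; r=(slice(210,360),slice(200,390)) if n=='side' else (slice(130,280),slice(290,480))
    cv2.imwrite(f"pics/{n}7.png",cv2.resize(s[r],None,fx=4,fy=4,interpolation=cv2.INTER_CUBIC))
plan([.538,-.237,.22],30,6)
```

```text
at [ 0.4203 -0.385   0.2138] jaw 24.54 dist 0.1892 F [ 0.  -0.3 -0.6] t 14.55 open 0.996
[-0.0011, 0.0281, -0.0143] [-0.91, 0.08, -0.0]
[-0.0011, 0.0283, -0.0138] [-0.91, 0.08, -0.0]
[-0.0011, 0.0285, -0.0134] [-0.91, 0.08, -0.0]
[-0.0011, 0.0287, -0.0129] [-0.91, 0.08, -0.0]
[-0.0011, 0.0289, -0.0125] [-0.91, 0.08, -0.0]
[-0.001, 0.0291, -0.012] [-0.91, 0.08, -0.0]
```

View pics/side7.png

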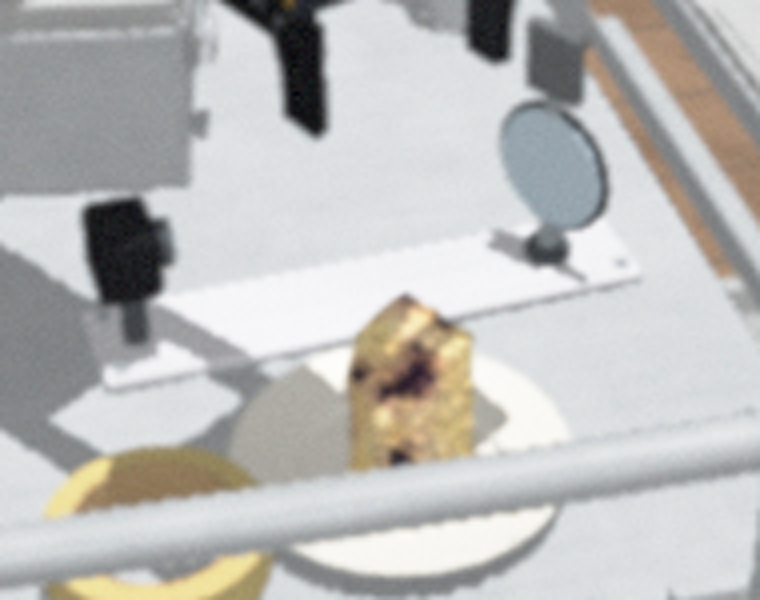

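View pics/top7.png

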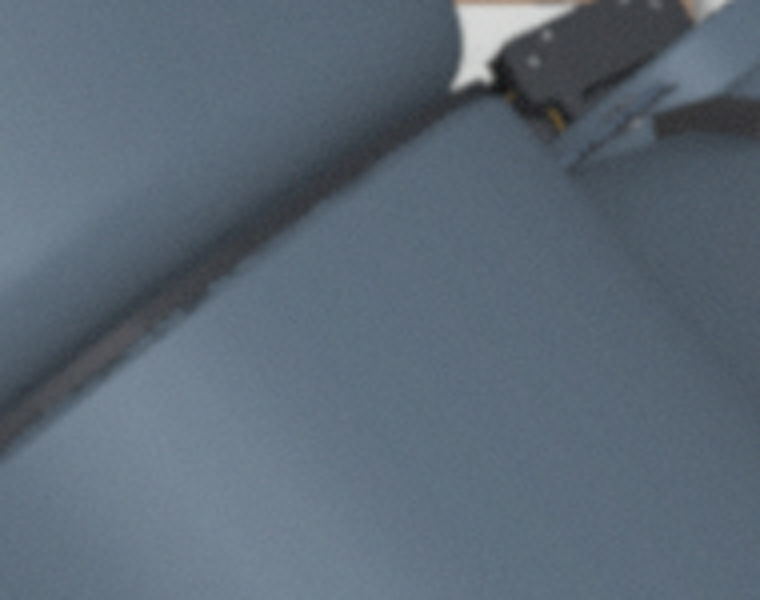

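Emit:
arm_command:
  gripper: [0.6,0.6,0.6,0.6,0.6,0.6,0.6,0.6]
  offset:
    - [-0.002,0.02,-0.01]
    - [0,0.028,-0.014]
    - [0,0.028,-0.014]
    - [0,0.028,-0.013]
    - [0,0.028,-0.013]
    - [0,0.022,-0.01]
    - [0,0.01,-0.005]
    - [0,0,0]
  turn:
    - [-1,0,0]
    - [-1,0,0]
    - [-1,0,0]
    - [-1,0,0]
    - [-1,0,0]
    - [-1,0,0]
    - [-1,0,0]
    - [0,0,0]

```text
time_s: 15.55
tcp_pos: [0.5272, -0.2319, 0.2047]
eef_rot: [0.344, 0.622, -0.345, 0.612]
contact_force: [0.8, -0.1, -0.2]
opening: 0.603
```

Run:
```python
from h import *
for n in("side",):
    s=snapshot(n)[:,:,::-1]; r=(slice(150,300),slice(220,410)) if n=='side' else (slice(130,280),slice(290,480))
    cv2.imwrite(f"pics/{n}8.png",cv2.resize(s[r],None,fx=4,fy=4,interpolation=cv2.INTER_CUBIC))
plan([.538,-.237,.18],31.5,2)
```

```text
at [ 0.5269 -0.2324  0.2047] jaw 31.6 dist 0.0275 F [0.  0.7 0.8] t 15.6 open 0.598
[0.0123, 0.0036, 0.005] [0.05, -0.35, 0.22]
[0.0123, 0.0035, 0.0049] [0.05, -0.35, 0.22]
```

View pics/side8.png

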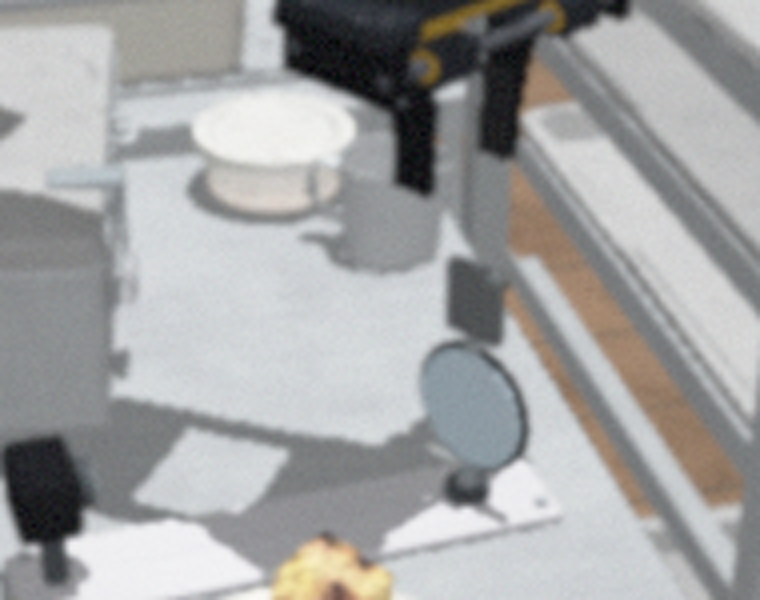

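Emit:
arm_command:
  gripper: [0.6,0.6,0.6,0.6,0.6,0.6,0.6,0.6]
  offset:
    - [0.01,0.004,0.005]
    - [0.01,0.003,0.005]
    - [0.01,0,0]
    - [0.006,0,0]
    - [0,0,0]
    - [0,0,0]
    - [0,0,0]
    - [0,0,0]
  turn:
    - [0,-0.3,0.2]
    - [0,-0.4,0.2]
    - [0,0,0]
    - [0,0,0]
    - [0,0,0]
    - [0,0,0]
    - [0,0,0]
    - [0,0,0]

```text
time_s: 16.6
tcp_pos: [0.5373, -0.2401, 0.1656]
eef_rot: [0.346, 0.616, -0.347, 0.617]
contact_force: [-0.1, 0.2, -0.6]
opening: 0.601
```

Run:
```python
from h import *
for n in("side",'top'):
    s=snapshot(n)[:,:,::-1]; r=(slice(150,300),slice(220,410)) if n=='side' else (slice(80,230),slice(250,440))
    cv2.imwrite(f"pics/{n}9.png",cv2.resize(s[r],None,fx=4,fy=4,interpolation=cv2.INTER_CUBIC))
plan([.538,-.237,.117],31.5,2)
t=get_obs()['tcp_pos']
u=np.array([.8526,.5225,0])
print(((proj('side',[t,t-u*.026,t+u*.026])-[220,150])*4+1.5).round())
```

```text
at [ 0.5373 -0.24    0.1656] jaw 31.38 dist 0.0487 F [-0.   0.7 -0.2] t 16.7 open 0.602
[0.0243, 0.0011, -0.0011] [-0.06, 0.02, 0.03]
[0.0243, 0.0011, -0.0011] [-0.06, 0.02, 0.03]
[[480. 243.]
 [445. 261.]
 [513. 227.]]
```

View pics/side9.png

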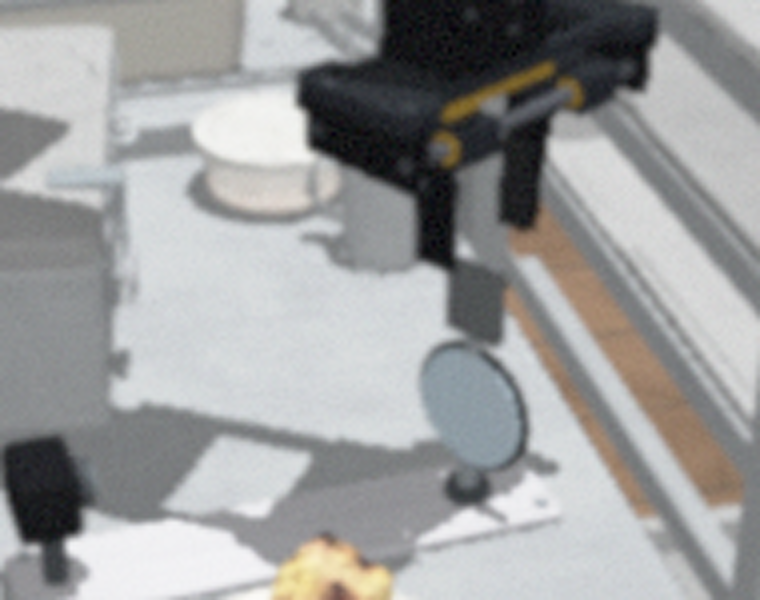

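View pics/top9.png

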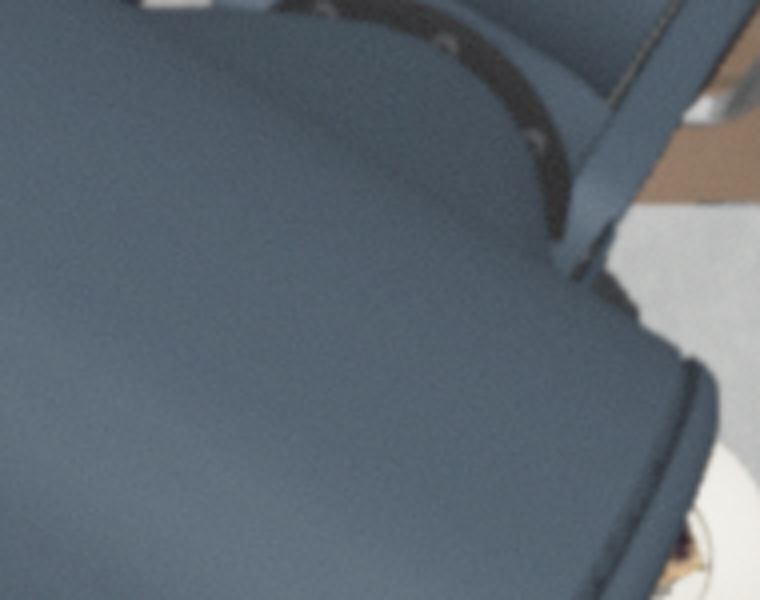

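Emit:
arm_command:
  gripper: [0.6,0.6,0.6,0.6,0.6,0.6,0.6,0.6]
  offset:
    - [0.005,0.001,-0.001]
    - [0.01,0.001,-0.001]
    - [0.01,0,0]
    - [0.01,0,0]
    - [0.008,0,0]
    - [0.004,0,0]
    - [0,0,0]
    - [0,0,0]
  turn:
    - [0,0,0]
    - [0,0,0]
    - [0,0,0]
    - [0,0,0]
    - [0,0,0]
    - [0,0,0]
    - [0,0,0]
    - [0,0,0]

```text
time_s: 17.7
tcp_pos: [0.5376, -0.2369, 0.1144]
eef_rot: [0.346, 0.617, -0.347, 0.616]
contact_force: [-0.4, 1.0, -1.6]
opening: 0.601
```

Run:
```python
from h import *
for n in("side",):
    s=snapshot(n)[:,:,::-1]; r=(slice(150,300),slice(220,410)) if n=='side' else (slice(80,230),slice(250,440))
    cv2.imwrite(f"pics/{n}10.png",cv2.resize(s[r],None,fx=4,fy=4,interpolation=cv2.INTER_CUBIC))
plan([.538,-.237,.117],31.5,2)
```

```text
at [ 0.5376 -0.2369  0.1145] jaw 31.38 dist 0.0025 F [-0.  -0.5  0.9] t 17.75 open 0.6
[-0.0013, 0.0001, 0.0001] [-0.06, -0.02, 0.04]
[-0.0013, 0.0001, 0.0001] [-0.06, -0.02, 0.04]
```

View pics/side10.png

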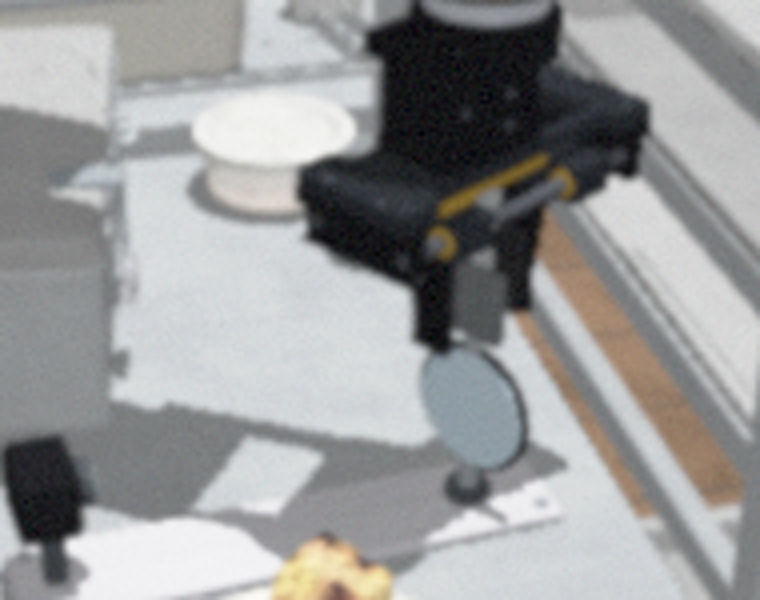

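Emit:
arm_command:
  gripper: [0.4,0.3,0.2,0.1,0.05,0,0,0]
  offset:
    - [-0.002,0,0]
    - [0,0,0]
    - [0,0,0]
    - [0,0,0]
    - [0,0,0]
    - [0,0,0]
    - [0,0,0]
    - [0,0,0]
  turn:
    - [0,0,0]
    - [0,0,0]
    - [0,0,0]
    - [0,0,0]
    - [0,0,0]
    - [0,0,0]
    - [0,0,0]
    - [0,0,0]
  squeeze: 15

```text
time_s: 18.75
tcp_pos: [0.5373, -0.2377, 0.1177]
eef_rot: [0.345, 0.617, -0.347, 0.617]
contact_force: [-1.7, -0.9, 0.8]
opening: 0.114
```

Emit:
arm_command:
  gripper: [0,0,0,0,0,0,0,0]
  offset:
    - [0,0,0]
    - [0,0,0]
    - [0,0,0]
    - [0,0,0]
    - [0,0,0]
    - [0,0,0]
    - [0,0,0]
    - [0,0,0]
  turn:
    - [0,0,0]
    - [0,0,0]
    - [0,0,0]
    - [0,0,0]
    - [0,0,0]
    - [0,0,0]
    - [0,0,0]
    - [0,0,0]
  squeeze: 20

```text
time_s: 19.75
tcp_pos: [0.5373, -0.2377, 0.1177]
eef_rot: [0.345, 0.617, -0.347, 0.617]
contact_force: [-0.3, -0.8, -0.1]
opening: 0.113
```

Run:
```python
from h import *
plan([.538,-.237,.117],31.5,1)
print(get_obs()['wrist_torque'])
```

```text
at [ 0.5373 -0.2377  0.1177] jaw 31.42 dist 0.0012 F [-0.3 -0.8 -0.1] t 19.75 open 0.113
[0.0007, 0.0009, -0.0002] [-0.08, 0.05, 0.14]
[-0.1063986   0.1176369  -0.05888319]
```

Emit:
arm_command:
  gripper: [0,0,0,0,0,0,0,0]
  offset:
    - [0,0,0]
    - [0,0,0]
    - [0,0,0]
    - [0,0,0]
    - [0,0,0]
    - [0,0,0]
    - [0,0,0]
    - [0,0,0]
  turn:
    - [3,0,0]
    - [5,0,0]
    - [5,0,0]
    - [5,0,0]
    - [5,0,0]
    - [5,0,0]
    - [3,0,0]
    - [0,0,0]

```text
time_s: 20.75
tcp_pos: [0.5381, -0.2375, 0.1177]
eef_rot: [-0.502, -0.497, 0.503, -0.498]
contact_force: [-0.7, -0.5, 0.8]
opening: 0.117
```

Run:
```python
from h import *
plan([.5376,-.237,.1177],-22.1,5)
print(get_obs()['wrist_torque'])
```

```text
at [ 0.5381 -0.2375  0.1177] jaw -0.53 dist 0.0007 F [-0.7 -0.5  0.8] t 20.75 open 0.117
[-0.0, -0.0001, -0.0001] [4.31, 0.02, -0.0]
[-0.0, -0.0001, -0.0001] [4.31, 0.02, -0.0]
[-0.0, -0.0001, -0.0001] [4.31, 0.02, -0.0]
[-0.0, -0.0001, -0.0001] [4.31, 0.02, -0.0]
[-0.0, -0.0001, -0.0001] [4.31, 0.02, -0.0]
[-0.14616814  0.18775602  0.01428133]
```

Emit:
arm_command:
  gripper: [0,0,0,0,0,0,0,0]
  offset:
    - [0,0,0]
    - [0,0,0]
    - [0,0,0]
    - [0,0,0]
    - [0,0,0]
    - [0,0,0]
    - [0,0,0]
    - [0,0,0]
  turn:
    - [3,0,0]
    - [5,0,0]
    - [5,0,0]
    - [4,0,0]
    - [3,0,0]
    - [0,0,0]
    - [0,0,0]
    - [0,0,0]

```text
time_s: 21.75
tcp_pos: [0.5386, -0.2375, 0.1177]
eef_rot: [-0.581, -0.402, 0.582, -0.403]
contact_force: [-0.7, -1.4, 0.7]
opening: 0.117
```

Run:
```python
from h import *
for n in("side",'top'):
    s=snapshot(n)[:,:,::-1]; cv2.imwrite(f"pics/{n}11.png",s)
    r=(slice(150,300),slice(220,410)) if n=='side' else (slice(80,280),slice(230,480))
    cv2.imwrite(f"pics/{n}11z.png",cv2.resize(s[r],None,fx=3,fy=3,interpolation=cv2.INTER_CUBIC))
plan([.5376,-.237,.1177],-22.1,1)
```

```text
at [ 0.5387 -0.2376  0.1177] jaw -20.66 dist 0.0012 F [-0.8 -1.7  0.9] t 21.85 open 0.114
[-0.0001, -0.0012, -0.0001] [1.44, 0.13, -0.07]
```

View pics/side11z.png

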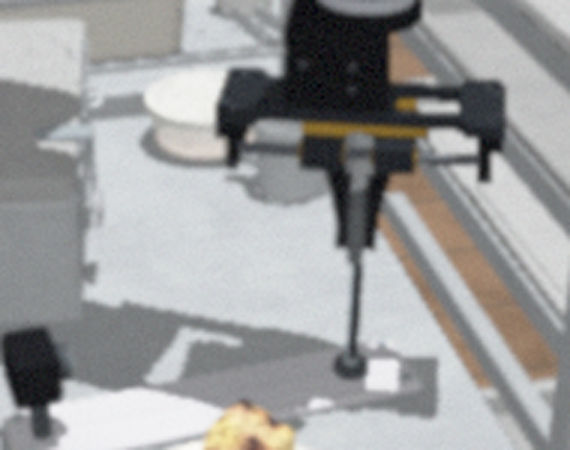

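View pics/top11z.png

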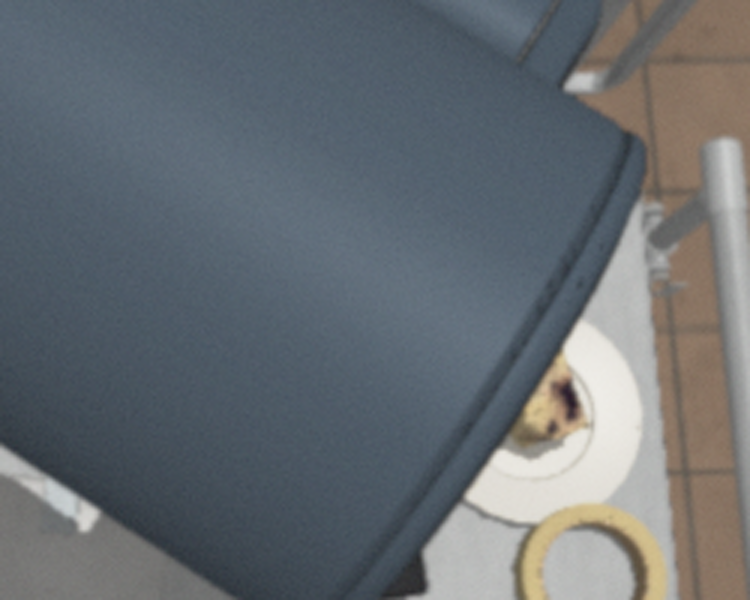

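View pics/side11.png

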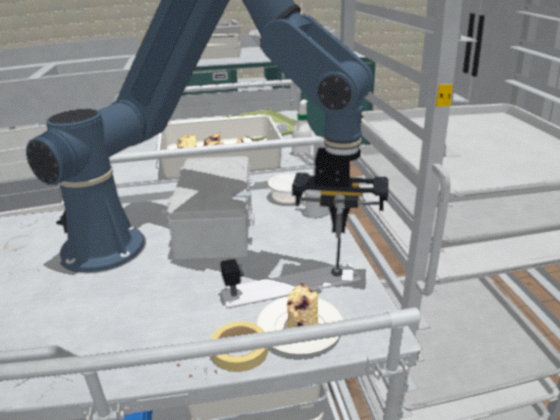

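Run:
```python
import cv2
s=cv2.imread('pics/side11.png')
cv2.imwrite('pics/s11y.png',cv2.resize(s[215:280,310:370],None,fx=9,fy=9,interpolation=cv2.INTER_CUBIC))
print(s[250,328:350].tolist())
```

```text
[[213, 211, 210], [216, 212, 209], [215, 214, 209], [218, 215, 211], [218, 214, 212], [215, 211, 211], [217, 216, 211], [212, 206, 205], [186, 181, 173], [130, 126, 121], [75, 72, 66], [106, 103, 104], [169, 167, 165], [206, 200, 201], [212, 209, 206], [216, 213, 207], [215, 213, 208], [214, 209, 205], [218, 213, 209], [215, 212, 207], [214, 211, 207], [214, 210, 206]]
```

View pics/s11y.png

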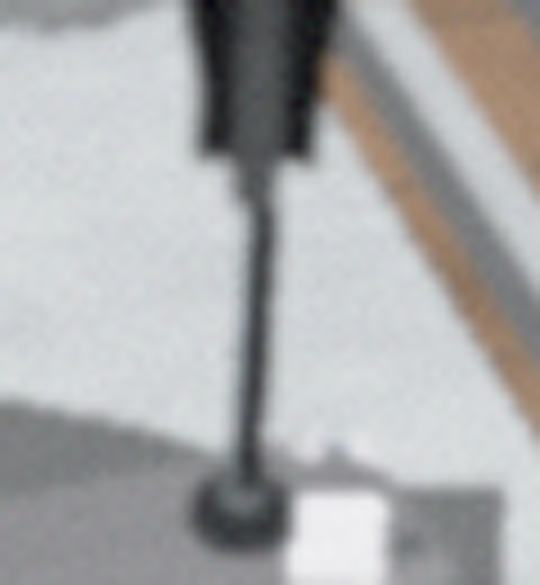

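Emit:
arm_command:
  gripper: [0,0,0,0,0,0,0,0]
  offset:
    - [0,-0.001,0]
    - [0,0,0]
    - [0,0,0]
    - [0,0,0]
    - [0,0,0]
    - [0,0,0]
    - [0,0,0]
    - [0,0,0]
  turn:
    - [1,0,0]
    - [0.8,0,0]
    - [0,0,0]
    - [0,0,0]
    - [0,0,0]
    - [0,0,0]
    - [0,0,0]
    - [0,0,0]

```text
time_s: 22.85
tcp_pos: [0.5387, -0.2376, 0.1177]
eef_rot: [0.588, 0.391, -0.588, 0.394]
contact_force: [0.4, -1.4, -0.4]
opening: 0.111
```

Run:
```python
from h import *
plan([.5376,-.237,.1177],-22.1,1)
o=get_obs();print(o['wrist_torque'],o['joint_vel'].round(4))
```

```text
at [ 0.5387 -0.2376  0.1177] jaw -22.58 dist 0.0012 F [ 0.4 -1.4 -0.4] t 22.85 open 0.111
[-0.0, -0.0012, -0.0001] [-0.48, 0.12, -0.2]
[-0.13460127  0.15199707  0.01717367] [ 0.0005 -0.0002  0.0008 -0.0005 -0.0007  0.0003]
```

Run:
```python
from h import *
np.set_printoptions(precision=4,suppress=True)
T=lambda x,y:(230+x/3-.33,80+y/3-.33)
S=lambda x,y:(200+x/4-.375,210+y/4-.375)
print('top right corner',onz('top',T(587,427),.085)[:2],'near base',onz('top',T(525,447),.006)[:2])
print('floor now',[onz('top',T(*p),.006)[:2] for p in[(593,425),(530,478)]])
print('side left/right/front at z~.03', [onz('side',S(*p),z)[:2] for p,z in [((352,375),.066),((472,335),.086),((405,297),.09)]])
# expected from grasp: cake corners relative to TCP at pick
d=np.array([.4211,-.3865])-np.array([.467,-.1268])
for c in([.4423,-.1479],[.4934,-.131],[.471,-.0994]): print('pred top corner',np.array(c)+d)
print('pred base F,R,L',[np.array(c)+d for c in([.4535,-.154],[.4985,-.135],[.441,-.123])])
print(get_obs()['time_s'])
```

```text
top right corner [ 0.3982 -0.401 ] near base [ 0.3958 -0.3808]
floor now [array([ 0.4109, -0.4331]), array([ 0.3727, -0.3827])]
side left/right/front at z~.03 [array([ 0.3968, -0.3872]), array([ 0.4513, -0.3953]), array([ 0.4267, -0.3658])]
pred top corner [ 0.3964 -0.4076]
pred top corner [ 0.4475 -0.3907]
pred top corner [ 0.4251 -0.3591]
pred base F,R,L [array([ 0.4076, -0.4137]), array([ 0.4526, -0.3947]), array([ 0.3951, -0.3827])]
22.85
```

```bash
python3 -c "
from workcell import *
print(hand_in())"
```

```text
the job is handed in; nothing more can be done
None
```

The job is handed in at 22.85 s of the 56 s allowed. By my own checks both steps are met, but the hand-in reported no verdict.

- **Cake:** I gripped the cake portion across its 57 mm side, lifted it and set it upright on the plate, then let go. The last pictures show it standing, with its centre about 5–10 mm from the plate's middle (limit 40 mm). Its corners are within about 8 mm of where I expected them.
- **Mirror:** I gripped the thumb tab with a 20 N squeeze; the opening reads about 9.8 mm, matching the 10 mm tab. I turned it about 54° clockwise and finished still holding it, with the joint speeds near zero. Just before the last 2° of turn, the side camera saw the disc almost edge-on, which agrees with the angle worked out from the gripper.
- **Line of sight:** From the measured lens, axis and tag positions, the reflected line passes about 4–7 mm from the tag's centre (limit 30 mm). I never saw the tag's face directly; its position comes from the strap end seen in two views. The lens and foot directions disagreed by about 1°, and I allowed for that in this range.
- **Bystanders:** I kept clear of the measuring cup and tub and saw no sign that they moved, but I did not measure them again. The measured forces stayed under about 2 N.

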